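# Put the stamping tools away and snap the case shut

## Robot

A 6-joint arm with a two-finger parallel gripper is mounted at the origin on the work surface. World frame = base frame: x ahead of the robot, y to its left, z up, the work surface at z = 0. Lengths are in m, angles in rad, forces in N, time in s.
With the tool pointing down it reaches from about 0.35 to 0.725 m from the base axis. Payload 4.3 kg.
Tool frame: the origin (TCP) lies on the centre line of the jaws, within the pads' length; the fingertips stand 19 mm ahead of it and the grasp point (between the pads) is the TCP; z points along the fingers, y is the line along which they close (so a half turn about z gives the same grasp; the last joint's range is limited). The gripper opens to 85 mm and grips with 20 to 120 N. Pads are 22 mm wide; open, the fingers measure 114 mm over their backs; the gripper's body (76 mm by 85 mm) begins 54 mm behind the grasp point. The pads swing forward as they close: fully open they stand 13 mm farther back than shut.
Start: joints at [-1.22, 0.377, 0.081, 1.274, 0, 1.46], TCP at [0.256, -0.515, 0.25] pointing down, gripper open.
Joint ranges: [-2.72, 2.72], [-0.84, 1.66], [-1.02, 1.22], [-1.77, 2.12], [-1.37, 1.28], [-3.14, 3.14]. Speed limits (rad/s): [2.57, 2.57, 3.14, 3.14, 3.14, 3.14].

## Interface

Orientations are given as [roll, pitch, yaw] about the fixed x, y, z axes, in that order (R = Rz(yaw) Ry(pitch) Rx(roll)).
In Python, from cell import arm, cams, nets gives the robot as it stands.
- The arm moves only by the tool carry_out, never from a script. Its argument "plan" is a list of rows, each a list of 7 numbers: the turn, a rotation vector about the tool's x, y, z in degrees, then the shift along the tool's x, y, z in mm, then the closure, from 0 (fully open) to 1 (shut). In form: [[rx, ry, rz, x, y, z, jaw], ...]. A call has exactly 10 rows; each row is the pose to reach, as a shift and turn from the pose commanded when the call began, along the tool's axes at that moment; what a row does not reach only later rows make up. A row lasts 1/8 s, in which the tool goes at most 62.5 mm and 10.7 degrees, less where a joint would pass 70% of its speed; a pose out of reach is approached as far as the arm can. A call with a gripper value outside its range is refused whole. The fingers move at their own pace and stop on an object; "squeeze" is the grip in N (left out, the last holds). Time passes only in rows, so rows that repeat a pose let the fingers close, or fill a call up. It gives the time, the measured TCP pose, the force, the opening and the grip force at its end, in the units of the state.
- arm.get_state(): the state, without advancing time (a new reading comes with each control period).
- cams.grab_frame(name): name is "scene" or "top"; returns the picture (480x640x3 uint8, red, green, blue); there is no depth.
- cams.camera_params(name): a dict with "fx", "fy", "cx", "cy" (pixels), "R" (3x3) and "t" (3): a world point X has camera coordinates R X + t. Camera axes: x right, y down, z forward; pixel columns grow to the right and rows downward; lengths in m; the calibration is good to about 2 mm. A picture is of the moment at which its call begins. camera_params takes no time and is no camera call.
- arm.job_done(): hands the job in; it is judged then, once.
Trained networks look in the newest picture that a camera, given by its name, has taken for a name from the list of things; names that differ only in an ending like _2 or _b are one class to them, and where a whole thing is asked for, a point or a joint stands for the part that bears it (a point fixed in the world has none). Each returns a list of dicts, best first, with "conf" (0 to 1); they miss things now and then, are a little off and sometimes report something else, mostly with a low value. They report only what shows in the picture. A call takes as long as a camera call. They do not tell look-alikes from the thing itself.
- nets.silhouettes(camera, name): "mask" (480x640 bool, what is visible of it) and "rect" ([centre column, centre row, width, height] in pixels, round what is visible of it).
The state is a dict: "clock": time; "joint_positions": joint angles; "dq": joint speeds; "joint_torque": joint torques, N m; "position": TCP position; "orientation": TCP orientation; "wrist_force": force on the tool from outside, world axes, zero at the start; "moment": the same for the moment, N m; "width": finger opening in m; "finger_force": force on a finger pad.
Only numpy, scipy, OpenCV 4.12 (cv2) and the standard library are available. Lean on these libraries where they do the work, as an engineer would, in place of code of your own. Each camera call takes 0.05 s, during which the arm holds its last target. There are 200 camera calls.

## Task

Put away the stamping tools that lie on the bench: lay each one flat and lengthwise in the case compartment whose cover has the colour of its handle, with the steel head towards the catch side (away from the hinge). Then press all four covers down until their catches snap and hold them shut, also those over compartments that stay empty. Leave the glass, the bead tub and the mallet where they are.

Things in the scene. Friction and masses are not known exactly. Their poses are not given: they have to be found in the camera images.
- case: Grey tool case fixed to the bench, 124 (x) x 244 (y) x 13 mm. Origin: centre of its underside; x points from the hinge side (by the robot) to the catch side, y left, z up. Four compartments 60 mm apart along y, each 116 (x) by 56 (y) mm inside; floor 5 mm thick, walls 4 mm thick with tops 13 mm above the bench. Black catch tongues 24 mm high stand along the far side.
- candle_glass: Bystander: glass tumbler with a tealight, 62 mm across, 75 mm high, loose on the bench. Origin: centre of its underside, z up.
- bead_tub: Bystander: round lidded tub of beads, 98 mm across, 36 mm high, loose. Origin: centre of its underside.
- mallet: Bystander: wooden mallet lying on its side, 230 mm long, head 56 mm thick, loose. Origin: on the bench under the handle's middle; its x points along the handle to the head.
- stamp_red_mid (a point): Middle of the red stamping tool (loose, 90 g, 100 x 18 x 18 mm): red square handle from x = -50 to +15 mm, thin steel shank, 18 mm square steel head at the +x end. The point is on its centre line, 9 mm above what it lies on; x points to the head. It balances 5 mm headward of here; grip it here across its 18 mm width. None if absent in this run.
- stamp_red_head (a point): Centre of the red tool's steel head, 45 mm from the middle along its x.
- slot_red (a point): Centre of the inner floor of the compartment with the red cover (right-most (-y) of the four), 5 mm above the bench; axes as the case: x to the catch side, away from the hinge; z up.
- hinge_red (a point): Middle of the red cover's hinge pin, which runs along the case's y, 20 mm above the bench, 66 mm to the -x side of the compartment's centre; axes as the case. The cover is a shallow lid 130 mm long from the pin, 59 mm wide, plus a 13 mm tab at its free end; shut, its outer face lies 11 mm above the pin and its skirts reach 6 mm below it.
- cover_red (a joint): Angle of the red cover: 0 shut, grows as it opens, to 1.9. It stands open at 1.5 to 1.8 and a light spring (1 N at its end) reopens it to about 1.2 if let go too early. Push it over from its outer (robot's) side, then down: in the last 0.07 rad it meets a sprung catch, and about 6 N pressed on its middle line 120 mm from the pin snaps it past; it then stays at 0.
- stamp_yellow_mid (a point): Middle of the yellow stamping tool (loose, 90 g, 100 x 18 x 18 mm): yellow square handle from x = -50 to +15 mm, thin steel shank, 18 mm square steel head at the +x end. The point is on its centre line, 9 mm above what it lies on; x points to the head. It balances 5 mm headward of here; grip it here across its 18 mm width. None if absent in this run.
- stamp_yellow_head (a point): Centre of the yellow tool's steel head, 45 mm from the middle along its x.
- slot_yellow (a point): Centre of the inner floor of the compartment with the yellow cover (second from the right of the four), 5 mm above the bench; axes as the case: x to the catch side, away from the hinge; z up.
- hinge_yellow (a point): Middle of the yellow cover's hinge pin, which runs along the case's y, 20 mm above the bench, 66 mm to the -x side of the compartment's centre; axes as the case. The cover is a shallow lid 130 mm long from the pin, 59 mm wide, plus a 13 mm tab at its free end; shut, its outer face lies 11 mm above the pin and its skirts reach 6 mm below it.
- cover_yellow (a joint): Angle of the yellow cover: 0 shut, grows as it opens, to 1.9. It stands open at 1.5 to 1.8 and a light spring (1 N at its end) reopens it to about 1.2 if let go too early. Push it over from its outer (robot's) side, then down: in the last 0.07 rad it meets a sprung catch, and about 6 N pressed on its middle line 120 mm from the pin snaps it past; it then stays at 0.
- stamp_green_mid (a point): Middle of the green stamping tool (loose, 90 g, 100 x 18 x 18 mm): green square handle from x = -50 to +15 mm, thin steel shank, 18 mm square steel head at the +x end. The point is on its centre line, 9 mm above what it lies on; x points to the head. It balances 5 mm headward of here; grip it here across its 18 mm width. None if absent in this run.
- stamp_green_head (a point): Centre of the green tool's steel head, 45 mm from the middle along its x.
- slot_green (a point): Centre of the inner floor of the compartment with the green cover (second from the left of the four), 5 mm above the bench; axes as the case: x to the catch side, away from the hinge; z up.
- hinge_green (a point): Middle of the green cover's hinge pin, which runs along the case's y, 20 mm above the bench, 66 mm to the -x side of the compartment's centre; axes as the case. The cover is a shallow lid 130 mm long from the pin, 59 mm wide, plus a 13 mm tab at its free end; shut, its outer face lies 11 mm above the pin and its skirts reach 6 mm below it.
- cover_green (a joint): Angle of the green cover: 0 shut, grows as it opens, to 1.9. It stands open at 1.5 to 1.8 and a light spring (1 N at its end) reopens it to about 1.2 if let go too early. Push it over from its outer (robot's) side, then down: in the last 0.07 rad it meets a sprung catch, and about 6 N pressed on its middle line 120 mm from the pin snaps it past; it then stays at 0.
- stamp_blue_mid (a point): Middle of the blue stamping tool (loose, 90 g, 100 x 18 x 18 mm): blue square handle from x = -50 to +15 mm, thin steel shank, 18 mm square steel head at the +x end. The point is on its centre line, 9 mm above what it lies on; x points to the head. It balances 5 mm headward of here; grip it here across its 18 mm width. None if absent in this run.
- stamp_blue_head (a point): Centre of the blue tool's steel head, 45 mm from the middle along its x.
- slot_blue (a point): Centre of the inner floor of the compartment with the blue cover (left-most (+y) of the four), 5 mm above the bench; axes as the case: x to the catch side, away from the hinge; z up.
- hinge_blue (a point): Middle of the blue cover's hinge pin, which runs along the case's y, 20 mm above the bench, 66 mm to the -x side of the compartment's centre; axes as the case. The cover is a shallow lid 130 mm long from the pin, 59 mm wide, plus a 13 mm tab at its free end; shut, its outer face lies 11 mm above the pin and its skirts reach 6 mm below it.
- cover_blue (a joint): Angle of the blue cover: 0 shut, grows as it opens, to 1.9. It stands open at 1.5 to 1.8 and a light spring (1 N at its end) reopens it to about 1.2 if let go too early. Push it over from its outer (robot's) side, then down: in the last 0.07 rad it meets a sprung catch, and about 6 N pressed on its middle line 120 mm from the pin snaps it past; it then stays at 0.
Mind the look-alikes: they are no part of the job. What is meant by the part that bears stamp_green_mid is not orange, and is the smaller of those in its own colour.

How it is judged:
At the end, for the whole second after the job is handed in: Each tool present lies in its colour's compartment (middle within 20 mm lengthwise, 24 mm sideways of its centre, under 16 mm above the floor), within 0.35 rad of lengthwise, head to the catch side; all four covers held shut (under 0.03 rad) (x of stamp_red_mid in the frame of slot_red between -0.02 and 0.02 m and y of stamp_red_mid in the frame of slot_red between -0.024 and 0.024 m and z of stamp_red_mid in the frame of slot_red between 0 and 0.016 m and x of stamp_red_head in the frame of slot_red above 0.02 m and angle between the x axis of stamp_red_mid and the x axis of slot_red, either way round below 0.35 rad and x of stamp_yellow_mid in the frame of slot_yellow between -0.02 and 0.02 m and y of stamp_yellow_mid in the frame of slot_yellow between -0.024 and 0.024 m and z of stamp_yellow_mid in the frame of slot_yellow between 0 and 0.016 m and x of stamp_yellow_head in the frame of slot_yellow above 0.02 m and angle between the x axis of stamp_yellow_mid and the x axis of slot_yellow, either way round below 0.35 rad and x of stamp_green_mid in the frame of slot_green between -0.02 and 0.02 m and y of stamp_green_mid in the frame of slot_green between -0.024 and 0.024 m and z of stamp_green_mid in the frame of slot_green between 0 and 0.016 m and x of stamp_green_head in the frame of slot_green above 0.02 m and angle between the x axis of stamp_green_mid and the x axis of slot_green, either way round below 0.35 rad and x of stamp_blue_mid in the frame of slot_blue between -0.02 and 0.02 m and y of stamp_blue_mid in the frame of slot_blue between -0.024 and 0.024 m and z of stamp_blue_mid in the frame of slot_blue between 0 and 0.016 m and x of stamp_blue_head in the frame of slot_blue above 0.02 m and angle between the x axis of stamp_blue_mid and the x axis of slot_blue, either way round below 0.35 rad and value of joint each of cover_red, cover_yellow, cover_green, cover_blue below 0.03 rad); the robot touches nothing.
It fails at once if the candle glass is moved more than 40 mm (distance of candle_glass from where it was at the start of the episode above 0.04 m).
It fails at once if the bead tub is moved more than 40 mm (distance of bead_tub from where it was at the start of the episode above 0.04 m).
It fails at once if the mallet is moved more than 40 mm (distance of mallet from where it was at the start of the episode above 0.04 m).
It fails at once if the candle glass is knocked over (angle between candle_glass's own z axis and vertical above 0.5 rad).
Of stamp_red, stamp_yellow, stamp_green, stamp_blue only 3 to 4 are there at a start; the rules pass over those that are not, and their reading is None.
At some moment in a run one of stamp_red, stamp_yellow, stamp_green, stamp_blue may be knocked a few centimetres aside while the robot is not near it.
Once in a run the grip may slacken for a moment while it holds something.
It also fails if it takes over 210 s, if anything falls off the work surface, if the arm or the gripper's body presses on something with over 40 N, if the wrist force passes 120 N, or if a joint passes its speed limit or range.

## Working session

There is one attempt and no reset: what is moved stays moved. The work goes in short steps, Python scripts to look and compute and a tool call to move; the robot and the scene stay as the last step left them, time stands still between calls to the robot, and variables do not carry over. Pictures are saved under pics/ and viewed, at most 14 in all, crops included, and the job is handed in when it is done.

Besides the shell and the picture viewer there is one more tool, called as name([rows], argument=value, ...), one row to a line, values as JSON. carry_out: Moves the arm, as the interface text tells. Its arguments: {"type":"object","properties":{"plan":{"type":"array","items":{"type":"array","items":{"type":"number"}}},"squeeze":{"type":"number"}},"required":["plan"]}

```bash
ls; mkdir -p pics; python3 - <<'E'
from cell import arm,cams,nets
import cv2
for n in("scene","top"):
    im=cams.grab_frame(n); cv2.imwrite(f"pics/{n}0.png",im[:,:,::-1])
    p=cams.camera_params(n); print(n,{k:(v if not hasattr(v,'tolist') else v.tolist()) for k,v in p.items()})
print(arm.get_state())
E
```

```text
pics
scene {'fx': 476.377516184556, 'fy': 476.377516184556, 'cx': 320.0408957588209, 'cy': 236.1093760720949, 'R': [[0.8221519734731714, 0.569244364141592, -0.0051948442906492595], [0.3368778479529266, -0.4938637120365115, -0.8016308062269827], [-0.45888936365182226, 0.6573123213713187, -0.5977968418289558]], 't': [-0.37641921659871186, -0.1362476674595892, 1.4474981326046612]}
top {'fx': 464.1302722111399, 'fy': 464.1302722111399, 'cx': 318.2188795947077, 'cy': 240.3373836838949, 'R': [[0.007918483512085553, -0.9997496575988011, 0.020926532200754803], [-0.998373655225295, -0.009085635746753914, -0.05628050972727042], [0.05645655117834332, -0.020446842156130206, -0.9981956644240095]], 't': [-0.03600660992550156, 0.4700137953452375, 1.0167446269433897]}
{'clock': 0.1, 'joint_positions': array([-1.22029488e+00,  3.77995929e-01,  7.97951729e-02,  1.27440875e+00,
        2.75970567e-05,  1.46052553e+00]), 'dq': array([-0.00181181, -0.00108028,  0.00348283,  0.00083238, -0.00242499,
        0.00150023]), 'joint_torque': array([ 1.30408640e-03, -4.64695573e+01,  2.70580834e+01,  1.20572664e-02,
       -8.39066433e-05,  5.94689098e-07]), 'position': array([ 0.25550889, -0.5145082 ,  0.24946472]), 'orientation': array([-3.13979352e+00, -2.26965343e-04,  4.60772021e-01]), 'wrist_force': array([-0.19077115, -0.13723893,  0.02744987]), 'moment': array([-0.03865661,  0.03328571,  0.01023094]), 'finger_force': 0.0, 'width': 0.08548835276187973}
```

View pics/top0.png

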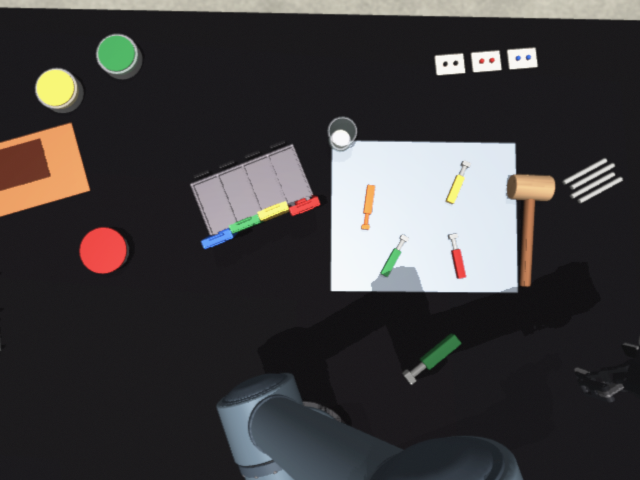

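View pics/scene0.png

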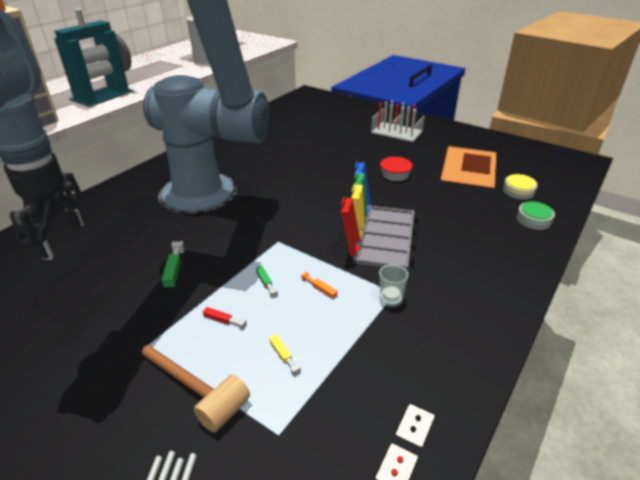

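The top view shows red tool (457,257), yellow tool (458,182), no blue tool, and the case around (255,190). There are two green candidates: small (395,255) and large (432,358). There is also an orange look-alike at (368,207). The small one at (395,255) fits "not orange, smaller of its own colour". I'll confirm it in an enlarged crop while measuring.

```bash
cat > h.py <<'E'
from cell import arm,cams,nets
import numpy as np,cv2
def ray(n,u,v,z):
    p=cams.camera_params(n);R=np.array(p['R']);t=np.array(p['t'])
    C=-R.T@t; d=R.T@np.array([(u-p['cx'])/p['fx'],(v-p['cy'])/p['fy'],1.])
    return C+d*(z-C[2])/d[2]
def proj(n,X):
    p=cams.camera_params(n);q=np.array(p['R'])@X+np.array(p['t'])
    return np.array([p['fx']*q[0]/q[2]+p['cx'],p['fy']*q[1]/q[2]+p['cy']])
def col(im,c):
    h=cv2.cvtColor(im,cv2.COLOR_RGB2HSV);H,S,V=[h[...,i].astype(int) for i in range(3)]
    k={'red':(H<5)|(H>172),'yellow':(H>22)&(H<34),'green':(H>48)&(H<80),'blue':(H>100)&(H<125)}[c]
    return k&(S>130)&(V>50)
E
python3 - <<'E'
from h import *
for n in("top","scene"):
    im=cams.grab_frame(n)
    if n=="top":
        cv2.imwrite("pics/c0.png",cv2.resize(im[120:400,180:560],None,fx=2,fy=2,interpolation=cv2.INTER_CUBIC)[:,:,::-1])
    for nm in("stamp_red_mid","stamp_yellow_mid","stamp_green_mid","stamp_blue_mid","case","candle_glass","bead_tub","mallet"):
        for r in nets.silhouettes(n,nm):
            m=r['mask'];ys,xs=np.nonzero(m)
            if len(xs)<5: continue
            pts=np.array([ray(n,u,v,0.009)[:2] for u,v in zip(xs,ys)]);c=pts.mean(0)
            (cx,cy),(w,h),a=cv2.minAreaRect((pts*1000).astype(np.float32))
            print(n,nm,round(r['conf'],2),np.round(r['rect']),'c',c.round(4),'rectc',round(cx),round(cy),'wh',round(w),round(h),round(a))
E
```

```text
top stamp_red_mid 0.72 [456. 256.  17.  43.] c [ 0.4373 -0.3431] rectc 440 -343 wh 99 21 12
top stamp_red_mid 0.21 [397. 255.  28.  40.] c [ 0.4357 -0.201 ] rectc 438 -202 wh 22 102 63
top stamp_yellow_mid 0.57 [458. 185.  27.  41.] c [ 0.605  -0.3465] rectc 607 -346 wh 23 104 66
top stamp_green_mid 0.86 [431. 360.  58.  48.] c [ 0.2163 -0.29  ] rectc 213 -285 wh 32 142 39
top stamp_green_mid 0.63 [369. 205.  14.  46.] c [ 0.55   -0.1431] rectc 548 -143 wh 22 104 83
top stamp_green_mid 0.55 [395. 256.  30.  42.] c [ 0.4349 -0.2   ] rectc 439 -202 wh 22 102 61Traceback (most recent call last):
  File "<stdin>", line 10, in <module>
  File "h.py", line 4, in ray
    p=cams.camera_params(n);R=np.array(p['R']);t=np.array(p['t'])
ValueError: time passes only in moves, steps and waits
```

View pics/c0.png

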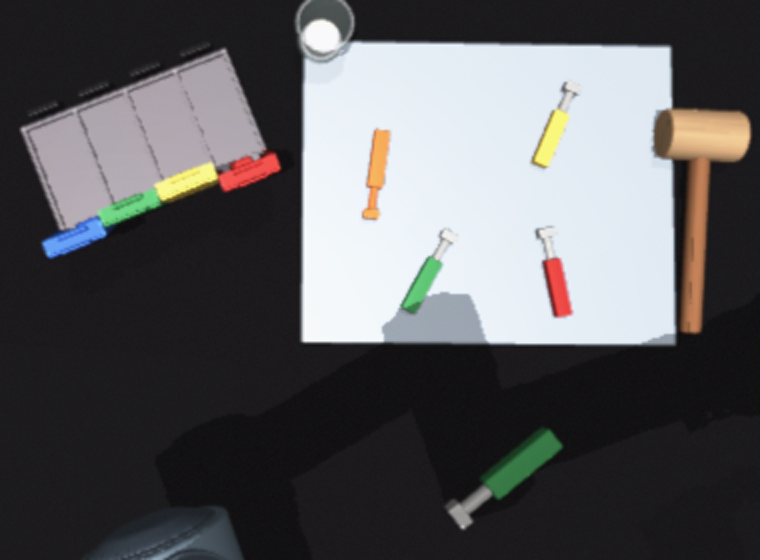

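The crop confirms it: the green tool at top pixel (395,255) is about 102 mm long with a steel head. The other green one, at (432,358), is about 142 mm. So the small green is the real tool and the orange one is excluded.

```bash
cat > h.py <<'E'
from cell import arm,cams,nets
import numpy as np,cv2
from scipy.optimize import least_squares
from functools import lru_cache
@lru_cache(None)
def P(n):
    p=cams.camera_params(n);return np.array(p['R']),np.array(p['t']),p['fx'],p['fy'],p['cx'],p['cy']
def ray(n,u,v,z):
    R,t,fx,fy,cx,cy=P(n);C=-R.T@t;d=R.T@np.array([(u-cx)/fx,(v-cy)/fy,1.])
    return C+d*(z-C[2])/d[2]
def proj(n,X):
    R,t,fx,fy,cx,cy=P(n);q=R@np.asarray(X)+t
    return np.array([fx*q[0]/q[2]+cx,fy*q[1]/q[2]+cy])
def col(im,c):
    h=cv2.cvtColor(im,cv2.COLOR_RGB2HSV);H,S,V=[h[...,i].astype(int) for i in range(3)]
    k={'red':(H<5)|(H>172),'yellow':(H>22)&(H<34),'green':(H>48)&(H<80),'blue':(H>100)&(H<125)}[c]
    return k&(S>130)&(V>50)
def tools(n='top',im=None,lim=(.3,.75,-.6,0.0)):
    """handle blobs on the bench: mid (from handle centre + axis), yaw to the head, handle length"""
    im=cams.grab_frame(n) if im is None else im;out={}
    for c in('red','yellow','green','blue'):
        k,l,s,_=cv2.connectedComponentsWithStats(col(im,c).astype(np.uint8))
        for i in range(1,k):
            if s[i,4]<60: continue
            ys,xs=np.nonzero(l==i)
            p=np.array([ray(n,u,v,.015)[:2] for u,v in zip(xs,ys)])*1000
            (cx,cy),wh,a=cv2.minAreaRect(p.astype(np.float32))
            if not(lim[0]<cx/1e3<lim[1] and lim[2]<cy/1e3<lim[3]): continue
            w,v=np.linalg.eigh(np.cov(p.T));d=v[:,1];c0=p.mean(0)
            # head side: bright/grey pixel differs from far side -> caller checks sign
            out.setdefault(c,[]).append(dict(c=c0.round(1),rc=(round(cx,1),round(cy,1)),L=round(max(wh)),W=round(min(wh)),d=d.round(3),yaw=round(float(np.degrees(np.arctan2(d[1],d[0]))),1)))
    return out
E
python3 - <<'E'
from h import *
im=cams.grab_frame('top')
for c,l in tools(im=im).items():
    for t in l: print(c,t)
print(P('top')[1])
h=cv2.cvtColor(im,cv2.COLOR_RGB2HSV).astype(int)
m=(h[...,2]>70)&(h[...,1]<70); m[:,:185]=0;m[:,322:]=0;m[:135]=0;m[255:]=0
k,l,s,_=cv2.connectedComponentsWithStats(m.astype(np.uint8)); i=1+np.argmax(s[1:,4])
hull=cv2.convexHull(np.argwhere(l==i)[:,::-1].astype(np.float32))
q=cv2.approxPolyDP(hull,4,True)[:,0]
for u,v in q: print((u,v),(ray('top',u,v,.013)*1e3).round(1))
for c in('red','yellow','green','blue'):
    mm=col(im,c);mm[:, :190]=0;mm[:,325:]=0;ys,xs=np.nonzero(mm);print(c,xs.mean(),ys.mean(),xs.min(),xs.max(),ys.min(),ys.max())
im2=cams.grab_frame('scene')
cv2.imwrite('pics/c1.png',cv2.resize(im2[140:320,310:460],None,fx=4,fy=3.3,interpolation=cv2.INTER_CUBIC)[:,:,::-1])
for r in nets.silhouettes('top','case')[:2]:
    ys,xs=np.nonzero(r['mask']);cc=cv2.approxPolyDP(cv2.convexHull(np.c_[xs,ys].astype(np.float32)),5,True)[:,0];print(r['conf'],cc.tolist())
for r in nets.silhouettes('top','bead_tub')[:2]: print(r['conf'],r['rect'])
E
```

```text
red {'c': array([ 422., -344.]), 'rc': (421.8, -344.1), 'L': 63, 'W': 19, 'd': array([-0.979, -0.203]), 'yaw': -168.3}
green {'c': array([ 426.4, -194.1]), 'rc': (423.6, -191.8), 'L': 60, 'W': 14, 'd': array([-0.9  ,  0.435]), 'yaw': 154.2}
[-0.03600661  0.4700138   1.01674463]
(np.float32(312.0), np.float32(194.0)) [573.9 -17.3  13. ]
(np.float32(209.0), np.float32(234.0)) [482.2 209.7  13. ]
(np.float32(190.0), np.float32(184.0)) [593.2 254.1  13. ]
(np.float32(292.0), np.float32(144.0)) [686.4  28.6  13. ]
red 304.2986666666667 205.47733333333332 289 320 195 216
yellow 273.32183908045977 212.51724137931035 260 288 205 220
green 245.81521739130434 224.9891304347826 232 261 218 232
blue 216.96514745308312 238.77479892761394 201 236 228 249
0.76 [[319.0, 204.0], [205.0, 248.0], [192.0, 184.0], [195.0, 175.0], [283.0, 141.0], [293.0, 146.0]]
0.61 [106.9, 250.9, 51.5, 42.9]
```

View pics/c1.png

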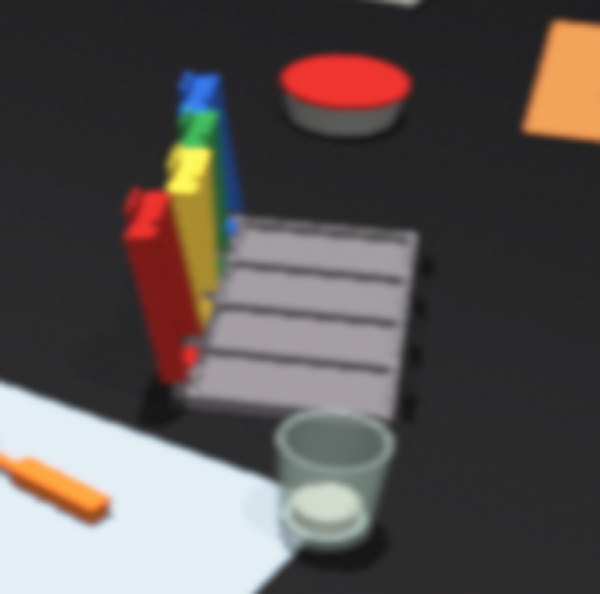

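The scene crop shows the four covers standing open, red nearest at crop (165,290). The glass stands just off the case's far right corner, about pixel (392,287) in the full scene picture. Now the poses and the first move's numbers.

```bash
sed -i 's/(S>130)&(V>50)/(S>90)\&(V>50)/; s/(H>22)&(H<34)/(H>20)\&(H<36)/' h.py; cat >> h.py <<'E'
from scipy.spatial.transform import Rotation as Ro
def go(x,y,z,psi,tilt=0):
    """shift (mm) and turn (deg) in tool axes to a tool-down pose (psi deg yaw; tilt deg about tool y)"""
    s=arm.get_state();R0=Ro.from_euler('xyz',s['orientation']);p=s['position']
    R1=Ro.from_euler('z',psi,degrees=True)*Ro.from_euler('x',180,degrees=True)*Ro.from_euler('y',tilt,degrees=True)
    print('turn',(R0.inv()*R1).as_rotvec(degrees=True).round(1),'shift',(R0.inv().apply(np.array([x,y,z])/1e3-p)*1e3).round(1),'t',round(s['clock'],1))
def st():
    s=arm.get_state();print((s['position']*1e3).round(1),'psi',np.degrees(s['orientation']).round(1),'F',s['wrist_force'].round(1),'w',round(s['width']*1e3,1),'ff',round(s['finger_force'],1),'t',round(s['clock'],1),'q6',s['joint_positions'].round(2))
E
python3 - <<'E'
from h import *
for n in('top','scene'):
    for c,l in tools(n).items():
        for t in l:
            d=t['d'] if t['d'][0]>0 else -t['d']
            print(n,c,t['L'],t['W'],'mid',(t['c']+17.5*d).round(1),'yaw',np.degrees(np.arctan2(d[1],d[0])).round(1))
    r=nets.silhouettes(n,'candle_glass')[0];x=r['rect'];print(r['conf'],x,ray(n,x[0],x[1]+x[3]/2,0).round(3))
go(439.5,-342,140,192)
E
```

```text
top red 65 19 mid [ 438.8 -340.6] yaw 11.5
top yellow 66 18 mid [ 605.4 -344.7] yaw -23.5
top green 64 17 mid [ 438.6 -200.8] yaw -28.9
0.91 [341.8, 135.0, 31.1, 37.6] [ 0.669 -0.084  0.   ]
scene red 70 25 mid [ 447.  -344.1] yaw 7.3
scene yellow 72 19 mid [ 611.6 -347. ] yaw -25.3
scene green 68 19 mid [ 443.4 -201.6] yaw -31.0
0.62 [394.4, 286.4, 27.6, 44.5] [ 0.727 -0.102 -0.   ]
turn [   0.     0.  -165.6] shift [241.6 -73.3 110.4] t 0.8
```

carry_out([
  [0, 0, -165.6, 241, -73, 110, 0],
  [0, 0, -165.6, 241, -73, 110, 0],
  [0, 0, -165.6, 241, -73, 110, 0],
  [0, 0, -165.6, 241, -73, 110, 0],
  [0, 0, -165.6, 241, -73, 110, 0],
  [0, 0, -165.6, 241, -73, 110, 0],
  [0, 0, -165.6, 241, -73, 110, 0],
  [0, 0, -165.6, 241, -73, 110, 0],
  [0, 0, -165.6, 241, -73, 110, 0],
  [0, 0, -165.6, 241, -73, 110, 0],
], squeeze=70)

```text
clock: 2.0
position: [0.4392, -0.3426, 0.1404]
orientation: [-3.142, 0.0, 2.342]
wrist_force: [0.5, 0.6, -0.3]
width: 0.0852
finger_force: 0.0
```

```bash
python3 - <<'E'
from h import *
st();go(439.3,-341.5,23,192)
E
```

```text
[ 439.2 -342.6  140.4] psi [-180.     0.   134.2] F [ 0.5  0.6 -0.3] w 85.2 ff 0.0 t 2.0 q6 [-0.78  0.4  -0.18  0.99 -0.    0.02]
turn [ -0.    0.  -57.8] shift [  0.7   0.8 117.4] t 2.0
```

carry_out([
  [0, 0, -57.8, 1, 1, 20, 0],
  [0, 0, -57.8, 1, 1, 40, 0],
  [0, 0, -57.8, 1, 1, 60, 0],
  [0, 0, -57.8, 1, 1, 60, 0],
  [0, 0, -57.8, 1, 1, 60, 0],
  [0, 0, -57.8, 1, 1, 60, 0],
  [0, 0, -57.8, 1, 1, 90, 0],
  [0, 0, -57.8, 1, 1, 110, 0],
  [0, 0, -57.8, 1, 1, 117, 0],
  [0, 0, -57.8, 1, 1, 117, 0],
])

```text
clock: 3.25
position: [0.439, -0.341, 0.0232]
orientation: [3.141, -0.0, -2.939]
wrist_force: [0.2, -0.5, -0.1]
width: 0.0854
finger_force: 0.0
```

carry_out([
  [0, 0, 0, 0, 0, 0, 1],
  [0, 0, 0, 0, 0, 0, 1],
  [0, 0, 0, 0, 0, 0, 1],
  [0, 0, 0, 0, 0, 0, 1],
  [0, 0, 0, 0, 0, 0, 1],
  [0, 0, 0, 0, 0, 0, 1],
  [0, 0, 0, 0, 0, -40, 1],
  [0, 0, 0, 0, 0, -90, 1],
  [0, 0, 0, 0, 0, -140, 1],
  [0, 0, 0, 0, 0, -200, 1],
])

```text
clock: 4.5
position: [0.4383, -0.3403, 0.2236]
orientation: [3.139, -0.002, -2.939]
wrist_force: [0.6, -1.1, -2.3]
width: 0.0161
finger_force: 70.1
```

```bash
python3 - <<'E'
from h import *
st();go(617+4,35+2,225,202.2)
im=cams.grab_frame('scene');cv2.imwrite('pics/s1.png',cv2.resize(im[40:400,140:540],(800,600))[:,:,::-1])
E
```

```text
[ 438.3 -340.3  223.6] psi [ 1.799e+02 -1.000e-01 -1.684e+02] F [ 0.6 -1.1 -2.3] w 16.1 ff 70.1 t 4.5 q6 [-0.77  0.35 -0.03  1.19 -0.   -0.98]
turn [  0.1  -0.1 -10.6] shift [-255.   332.7   -1. ] t 4.5
```

View pics/s1.png

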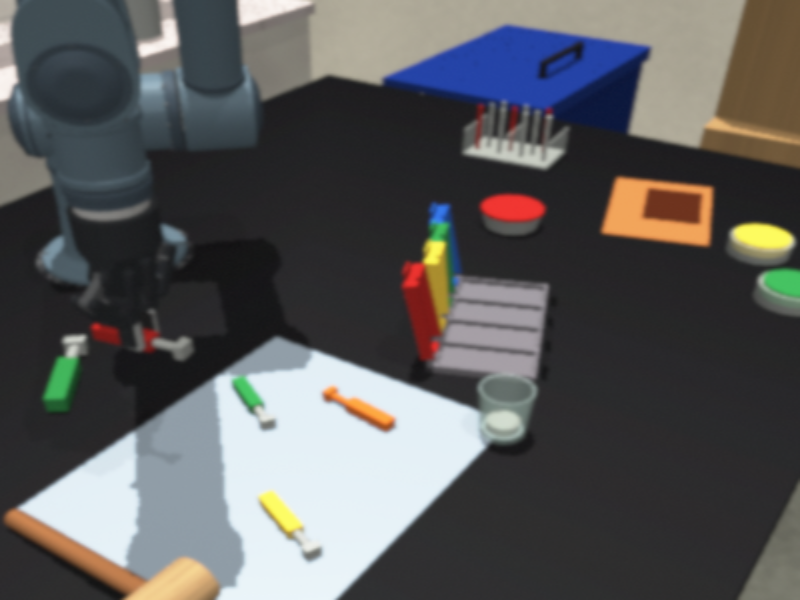

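The picture shows the red tool held level at about (130,340) in the crop, head forward. Moving it over the red slot.

carry_out([
  [0, 0, -10.6, -32, 42, -1, 1],
  [0, 0, -10.6, -70, 92, -1, 1],
  [0, 0, -10.6, -108, 142, -1, 1],
  [0, 0, -10.6, -146, 192, -1, 1],
  [0, 0, -10.6, -184, 242, -1, 1],
  [0, 0, -10.6, -215, 282, -1, 1],
  [0, 0, -10.6, -240, 313, -1, 1],
  [0, 0, -10.6, -255, 333, -1, 1],
  [0, 0, -10.6, -255, 333, -1, 1],
  [0, 0, -10.6, -255, 333, -1, 1],
])

```text
clock: 5.8
position: [0.6213, 0.036, 0.2236]
orientation: [-3.142, -0.001, -2.754]
wrist_force: [0.2, -2.0, -1.8]
width: 0.016
finger_force: 70.2
```

```bash
python3 - <<'E'
from h import *
st();go(617+4,35+2,30,202.2)
E
```

```text
[621.3  36.  223.6] psi [-1.800e+02 -1.000e-01 -1.578e+02] F [ 0.2 -2.  -1.8] w 16.0 ff 70.2 t 5.8 q6 [-0.04  0.48  0.18  1.26 -0.   -0.43]
turn [-0.  -0.1  0. ] shift [ -0.4   1.1 193.6] t 5.8
```

carry_out([
  [0, 0, 0, 0, 1, 40, 1],
  [0, 0, 0, 0, 1, 80, 1],
  [0, 0, 0, 0, 1, 115, 1],
  [0, 0, 0, 0, 1, 145, 1],
  [0, 0, 0, 0, 1, 165, 1],
  [0, 0, 0, 0, 1, 178, 1],
  [0, 0, 0, 0, 1, 187, 1],
  [0, 0, 0, 0, 1, 192, 1],
  [0, 0, 0, 0, 1, 194, 1],
  [0, 0, 0, 0, 1, 194, 1],
])

```text
clock: 7.05
position: [0.6217, 0.0374, 0.0307]
orientation: [-3.141, 0.001, -2.754]
wrist_force: [0.1, 0.0, -1.2]
width: 0.0157
finger_force: 70.2
```

```bash
python3 - <<'E'
from h import *
st()
im=cams.grab_frame('scene');cv2.imwrite('pics/s2.png',cv2.resize(im[120:320,290:490],(600,600),interpolation=cv2.INTER_CUBIC)[:,:,::-1])
E
```

```text
[621.7  37.4  30.7] psi [-180.     0.  -157.8] F [ 0.1  0.  -1.2] w 15.7 ff 70.2 t 7.0 q6 [-0.04  0.62 -0.13  0.83 -0.   -0.43]
```

View pics/s2.png

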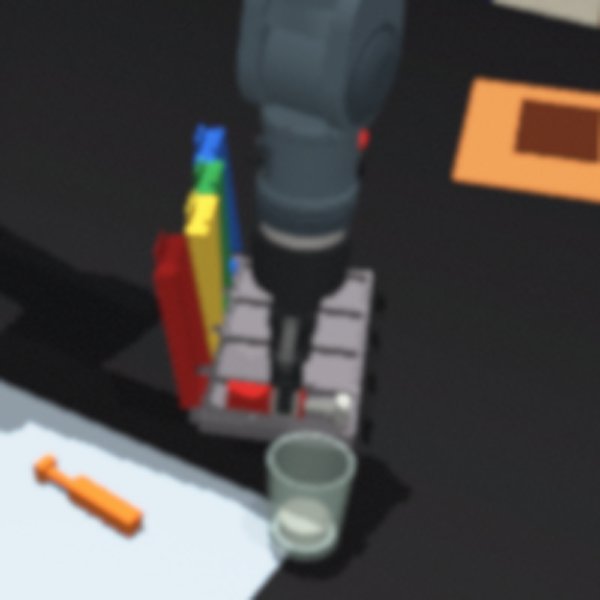

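The red tool is in the right-most slot with its head towards the catch (crop (340,405)), and no cover is touched. Lowering 2 mm, opening slightly, then lifting.

carry_out([
  [0, 0, 0, 0, 0, 2, 1],
  [0, 0, 0, 0, 0, 2, 1],
  [0, 0, 0, 0, 0, 2, 0.68],
  [0, 0, 0, 0, 0, 2, 0.68],
  [0, 0, 0, 0, 0, 2, 0.68],
  [0, 0, 0, 0, 0, 0, 0.68],
  [0, 0, 0, 0, 0, -30, 0.68],
  [0, 0, 0, 0, 0, -80, 0.5],
  [0, 0, 0, 0, 0, -140, 0.3],
  [0, 0, 0, 0, 0, -190, 0],
])

```text
clock: 8.35
position: [0.6216, 0.0374, 0.223]
orientation: [-3.141, 0.002, -2.754]
wrist_force: [0.8, 0.2, 0.4]
width: 0.0762
finger_force: 0.0
```

```bash
python3 - <<'E'
from h import *
st()
for c,l in tools().items():
    for t in l:
        d=t['d'] if t['d'][0]>0 else -t['d']
        print(c,t['L'],t['W'],'mid',(t['c']+17.5*d).round(1),'yaw',np.degrees(np.arctan2(d[1],d[0])).round(1))
go(438.6,-201.5,140,180-28)
E
```

```text
[621.6  37.4 223. ] psi [-1.800e+02  1.000e-01 -1.578e+02] F [0.8 0.2 0.4] w 76.2 ff 0.0 t 8.3 q6 [-0.04  0.48  0.17  1.26 -0.   -0.43]
red 51 30 mid [559.6 -25.9] yaw -63.6
yellow 66 18 mid [ 605.4 -344.7] yaw -23.5
green 63 17 mid [ 438.8 -200.9] yaw -29.1
turn [ 0.   0.7 50.2] shift [ 263.4 -150.2   88.3] t 8.4
```

carry_out([
  [0, 0, 50.7, 33, -19, 0, 0],
  [0, 0, 50.7, 80, -46, 0, 0],
  [0, 0, 50.7, 130, -74, 10, 0],
  [0, 0, 50.7, 180, -103, 30, 0],
  [0, 0, 50.7, 230, -131, 60, 0],
  [0, 0, 50.7, 263, -150, 85, 0],
  [0, 0, 50.7, 263, -150, 88, 0],
  [0, 0, 50.7, 263, -150, 88, 0],
  [0, 0, 50.7, 263, -150, 88, 0],
  [0, 0, 50.7, 263, -150, 88, 0],
])

```text
clock: 9.65
position: [0.4359, -0.2006, 0.1331]
orientation: [-3.142, 0.002, 2.647]
wrist_force: [0.3, 0.3, -0.2]
width: 0.0855
finger_force: 0.0
```

```bash
python3 - <<'E'
from h import *
st();go(439,-201.5,23,180-28.5)
for c,l in tools('scene').items():
    for t in l:
        d=t['d'] if t['d'][0]>0 else -t['d']
        print(c,t['L'],t['W'],'mid',(t['c']+17.5*d).round(1),'yaw',np.degrees(np.arctan2(d[1],d[0])).round(1))
E
```

```text
[ 435.9 -200.6  133.1] psi [-1.800e+02  1.000e-01  1.516e+02] F [ 0.3  0.3 -0.2] w 85.5 ff 0.0 t 9.7 q6 [-0.56  0.26 -0.4   0.91  0.   -0.07]
turn [-0.   0.1  0.1] shift [ -3.    0.7 110.1] t 9.7
yellow 74 20 mid [ 610.1 -346.4] yaw -25.6
green 71 19 mid [ 444.  -202.1] yaw -31.2
```

carry_out([
  [0, 0, 0, -3, 1, 40, 0],
  [0, 0, 0, -3, 1, 75, 0],
  [0, 0, 0, -3, 1, 97, 0],
  [0, 0, 0, -3, 1, 107, 0],
  [0, 0, 0, -3, 1, 110, 0],
  [0, 0, 0, -3, 1, 110, 1],
  [0, 0, 0, -3, 1, 110, 1],
  [0, 0, 0, -3, 1, 110, 1],
  [0, 0, 0, -3, 1, 110, 1],
  [0, 0, 0, -3, 1, 110, 1],
])

```text
clock: 10.95
position: [0.4382, -0.2017, 0.023]
orientation: [3.142, 0.001, 2.645]
wrist_force: [-0.7, 1.0, 6.2]
width: 0.016
finger_force: 70.1
```

carry_out([
  [0, 0, 0, 0, 0, 0, 1],
  [0, 0, 0, 0, 0, -20, 1],
  [0, 0, 0, 0, 0, -60, 1],
  [0, 0, 0, 0, 0, -110, 1],
  [0, 0, 0, 0, 0, -160, 1],
  [0, 0, 0, 0, 0, -190, 1],
  [0, 0, 0, 0, 0, -202, 1],
  [0, 0, 0, 0, 0, -202, 1],
  [0, 0, 0, 0, 0, -202, 1],
  [0, 0, 0, 0, 0, -202, 1],
])

```text
clock: 12.2
position: [0.4369, -0.201, 0.2228]
orientation: [3.141, -0.003, 2.645]
wrist_force: [0.2, -0.5, -0.4]
width: 0.0162
finger_force: 69.3
```

```bash
python3 - <<'E'
from h import *
st();go(571.7+4,146.1+2,225,202.2)
E
```

```text
[ 436.9 -201.   222.8] psi [180.   -0.2 151.5] F [ 0.2 -0.5 -0.4] w 16.2 ff 69.3 t 12.2 q6 [-0.56  0.2  -0.23  1.14 -0.   -0.07]
turn [  0.1  -0.2 -50.7] shift [ 44.4 373.   -2.1] t 12.2
```

carry_out([
  [0, 0, -50.7, 4, 32, -4, 1],
  [0, 0, -50.7, 10, 80, -4, 1],
  [0, 0, -50.7, 16, 130, -4, 1],
  [0, 0, -50.7, 22, 185, -4, 1],
  [0, 0, -50.7, 28, 240, -4, 1],
  [0, 0, -50.7, 34, 290, -4, 1],
  [0, 0, -50.7, 39, 335, -4, 1],
  [0, 0, -50.7, 44, 362, -3, 1],
  [0, 0, -50.7, 44, 373, -2, 1],
  [0, 0, -50.7, 44, 373, -2, 1],
])

```text
clock: 13.45
position: [0.5767, 0.1472, 0.2254]
orientation: [-3.141, -0.002, -2.753]
wrist_force: [-0.7, -0.1, -0.8]
width: 0.0163
finger_force: 69.3
```

```bash
python3 - <<'E'
from h import *
st();go(571.7+4,146.1+2,29,202.2)
E
```

```text
[576.7 147.2 225.4] psi [-1.800e+02 -1.000e-01 -1.577e+02] F [-0.7 -0.1 -0.8] w 16.3 ff 69.3 t 13.4 q6 [ 0.14  0.43  0.09  1.24 -0.   -0.24]
turn [-0.  -0.1  0.1] shift [  0.3   1.3 196.4] t 13.4
```

carry_out([
  [0, 0, 0, 0, 1, 40, 1],
  [0, 0, 0, 0, 1, 80, 1],
  [0, 0, 0, 0, 1, 115, 1],
  [0, 0, 0, 0, 1, 145, 1],
  [0, 0, 0, 0, 1, 165, 1],
  [0, 0, 0, 0, 1, 180, 1],
  [0, 0, 0, 0, 1, 190, 1],
  [0, 0, 0, 0, 1, 195, 1],
  [0, 0, 0, 0, 1, 197, 1],
  [0, 0, 0, 0, 1, 197, 1],
])

```text
clock: 14.7
position: [0.5769, 0.1484, 0.0297]
orientation: [-3.141, 0.001, -2.754]
wrist_force: [0.5, -0.3, -0.5]
width: 0.0162
finger_force: 69.3
```

```bash
python3 - <<'E'
from h import *
st()
im=cams.grab_frame('scene');cv2.imwrite('pics/s3.png',cv2.resize(im[120:320,290:490],(600,600),interpolation=cv2.INTER_CUBIC)[:,:,::-1])
E
```

```text
[576.9 148.4  29.7] psi [-180.     0.  -157.8] F [ 0.5 -0.3 -0.5] w 16.2 ff 69.3 t 14.7 q6 [ 0.15  0.57 -0.21  0.79 -0.   -0.24]
```

View pics/s3.png

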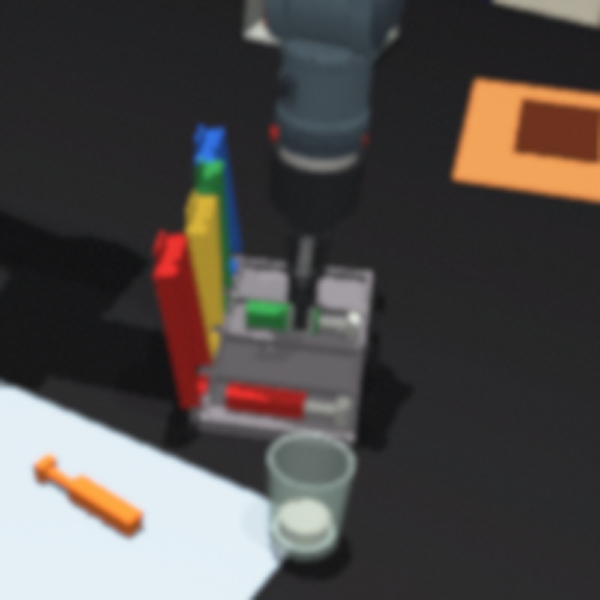

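The red tool lies flat in its slot (crop (270,400)). Green is in the second slot from the left (crop (290,318)) with its head to the catch. Releasing.

carry_out([
  [0, 0, 0, 0, 0, 1, 1],
  [0, 0, 0, 0, 0, 1, 1],
  [0, 0, 0, 0, 0, 1, 0.68],
  [0, 0, 0, 0, 0, 1, 0.68],
  [0, 0, 0, 0, 0, 1, 0.68],
  [0, 0, 0, 0, 0, 0, 0.68],
  [0, 0, 0, 0, 0, -30, 0.68],
  [0, 0, 0, 0, 0, -80, 0.5],
  [0, 0, 0, 0, 0, -140, 0.3],
  [0, 0, 0, 0, 0, -190, 0],
])

```text
clock: 16.0
position: [0.5768, 0.1483, 0.2219]
orientation: [-3.141, 0.002, -2.754]
wrist_force: [-0.1, 0.7, 0.4]
width: 0.0757
finger_force: 0.0
```

```bash
python3 - <<'E'
from h import *
st()
for c,l in tools().items():
    for t in l:
        d=t['d'] if t['d'][0]>0 else -t['d']
        print(c,t['L'],t['W'],'mid',(t['c']+17.5*d).round(1),'yaw',np.degrees(np.arctan2(d[1],d[0])).round(1))
go(606,-345.5,140,180-23.5)
E
```

```text
[576.8 148.3 221.9] psi [-1.800e+02  1.000e-01 -1.578e+02] F [-0.1  0.7  0.4] w 75.7 ff 0.0 t 16.0 q6 [ 0.15  0.43  0.08  1.22 -0.   -0.24]
yellow 66 18 mid [ 605.4 -344.7] yaw -23.5
turn [ 0.1  0.7 45.7] shift [ 163.7 -467.2   88.6] t 16.1
```

carry_out([
  [0, 0, 45.7, 12, -35, 0, 0],
  [0, 0, 45.7, 30, -86, 0, 0],
  [0, 0, 45.7, 50, -142, 0, 0],
  [0, 0, 45.7, 70, -200, 0, 0],
  [0, 0, 45.7, 90, -258, 0, 0],
  [0, 0, 45.7, 110, -316, 0, 0],
  [0, 0, 45.7, 130, -374, 20, 0],
  [0, 0, 45.7, 150, -430, 50, 0],
  [0, 0, 45.7, 164, -467, 80, 0],
  [0, 0, 45.7, 164, -467, 82, 0],
])

```text
clock: 17.3
position: [0.5989, -0.3484, 0.1329]
orientation: [3.141, -0.006, 2.727]
wrist_force: [-0.1, 0.7, -0.6]
width: 0.0853
finger_force: 0.0
```

```bash
python3 - <<'E'
from h import *
st();go(605.8,-345.5,23,180-23.5)
for c,l in tools('scene').items():
    for t in l:
        d=t['d'] if t['d'][0]>0 else -t['d']
        print(c,t['L'],t['W'],'mid',(t['c']+17.5*d).round(1),'yaw',np.degrees(np.arctan2(d[1],d[0])).round(1))
E
```

```text
[ 598.9 -348.4  132.9] psi [180.   -0.3 156.3] F [-0.1  0.7 -0.6] w 85.3 ff 0.0 t 17.3 q6 [-0.62  0.68  0.27  1.17 -0.   -0.2 ]
turn [ 0.  -0.3 -0.2] shift [ -5.7   5.4 109.9] t 17.3
yellow 73 22 mid [ 611.6 -347.1] yaw -25.5
```

carry_out([
  [0, 0, 0, -3, 3, 20, 0],
  [0, 0, 0, -5, 4, 40, 0],
  [0, 0, 0, -5, 4, 60, 0],
  [0, 0, 0, -5, 4, 70, 0],
  [0, 0, 0, -5, 4, 70, 0],
  [0, 0, 0, -5, 4, 70, 0],
  [0, 0, 0, -5, 4, 70, 0],
  [0, 0, 0, -5, 4, 70, 0],
  [0, 0, 0, -5, 4, 70, 0],
  [0, 0, 0, -5, 4, 70, 0],
])

```text
clock: 18.6
position: [0.6076, -0.3445, 0.0674]
orientation: [-3.142, 0.0, 2.732]
wrist_force: [-0.4, 0.2, 0.7]
width: 0.0852
finger_force: 0.0
```

```bash
python3 - <<'E'
from h import *
st();go(605.8,-345.5,23,180-23.5)
E
```

```text
[ 607.6 -344.5   67.4] psi [-180.     0.   156.5] F [-0.4  0.2  0.7] w 85.2 ff 0.0 t 18.6 q6 [-0.61  0.72  0.18  1.03 -0.   -0.2 ]
turn [-0.  0.  0.] shift [ 1.2 -1.7 44.4] t 18.6
```

carry_out([
  [0, 0, 0, 1, -2, 20, 0],
  [0, 0, 0, 1, -2, 35, 0],
  [0, 0, 0, 1, -2, 44, 0],
  [0, 0, 0, 1, -2, 44, 0],
  [0, 0, 0, 1, -2, 44, 1],
  [0, 0, 0, 1, -2, 44, 1],
  [0, 0, 0, 1, -2, 44, 1],
  [0, 0, 0, 1, -2, 44, 1],
  [0, 0, 0, 1, -2, 44, 1],
  [0, 0, 0, 1, -2, 44, 1],
])

```text
clock: 19.85
position: [0.6063, -0.3461, 0.024]
orientation: [-3.141, 0.001, 2.732]
wrist_force: [-1.0, 0.8, 3.9]
width: 0.016
finger_force: 71.9
```

carry_out([
  [0, 0, 0, 0, 0, 0, 1],
  [0, 0, 0, 0, 0, -20, 1],
  [0, 0, 0, 0, 0, -60, 1],
  [0, 0, 0, 0, 0, -110, 1],
  [0, 0, 0, 0, 0, -160, 1],
  [0, 0, 0, 0, 0, -190, 1],
  [0, 0, 0, 0, 0, -202, 1],
  [0, 0, 0, 0, 0, -202, 1],
  [0, 0, 0, 0, 0, -202, 1],
  [0, 0, 0, 0, 0, -202, 1],
])

```text
clock: 21.1
position: [0.6051, -0.3453, 0.2232]
orientation: [3.141, -0.003, 2.732]
wrist_force: [0.2, -0.5, -0.8]
width: 0.0161
finger_force: 71.2
```

```bash
python3 - <<'E'
from h import *
st();go(594.3+4,90.5+2,225,202.2)
E
```

```text
[ 605.1 -345.3  223.2] psi [180.   -0.2 156.5] F [ 0.2 -0.5 -0.8] w 16.1 ff 71.2 t 21.1 q6 [-0.61  0.66  0.47  1.39 -0.   -0.2 ]
turn [  0.1  -0.2 -45.7] shift [180.6 398.9  -0.9] t 21.1
```

carry_out([
  [0, 0, -45.7, 15, 32, -3, 1],
  [0, 0, -45.7, 36, 80, -3, 1],
  [0, 0, -45.7, 60, 132, -3, 1],
  [0, 0, -45.7, 84, 185, -3, 1],
  [0, 0, -45.7, 108, 238, -3, 1],
  [0, 0, -45.7, 132, 290, -3, 1],
  [0, 0, -45.7, 154, 340, -3, 1],
  [0, 0, -45.7, 172, 380, -2, 1],
  [0, 0, -45.7, 180, 399, -1, 1],
  [0, 0, -45.7, 180, 399, -1, 1],
])

```text
clock: 22.35
position: [0.5993, 0.0927, 0.2256]
orientation: [-3.141, -0.001, -2.752]
wrist_force: [-0.5, -0.2, -1.2]
width: 0.0157
finger_force: 71.2
```

```bash
python3 - <<'E'
from h import *
st();go(594.3+4,90.5+2,30,202.2)
E
```

```text
[599.3  92.7 225.6] psi [-1.800e+02 -1.000e-01 -1.577e+02] F [-0.5 -0.2 -1.2] w 15.7 ff 71.2 t 22.4 q6 [ 0.05  0.45  0.13  1.25 -0.   -0.34]
turn [-0.  -0.1  0.1] shift [  0.7   0.2 195.6] t 22.4
```

carry_out([
  [0, 0, 0, 0, 0, 40, 1],
  [0, 0, 0, 0, 0, 80, 1],
  [0, 0, 0, 0, 0, 115, 1],
  [0, 0, 0, 0, 0, 145, 1],
  [0, 0, 0, 0, 0, 165, 1],
  [0, 0, 0, 0, 0, 180, 1],
  [0, 0, 0, 0, 0, 190, 1],
  [0, 0, 0, 0, 0, 195, 1],
  [0, 0, 0, 0, 0, 196, 1],
  [0, 0, 0, 0, 0, 196, 1],
])

```text
clock: 23.6
position: [0.6002, 0.0919, 0.0309]
orientation: [-3.141, 0.001, -2.753]
wrist_force: [-0.1, 0.5, -0.7]
width: 0.0158
finger_force: 71.2
```

```bash
python3 - <<'E'
from h import *
st()
im=cams.grab_frame('scene');cv2.imwrite('pics/s4.png',cv2.resize(im[120:320,290:490],(600,600),interpolation=cv2.INTER_CUBIC)[:,:,::-1])
E
```

```text
[600.2  91.9  30.9] psi [-1.800e+02  1.000e-01 -1.578e+02] F [-0.1  0.5 -0.7] w 15.8 ff 71.2 t 23.6 q6 [ 0.05  0.59 -0.18  0.8  -0.   -0.34]
```

View pics/s4.png

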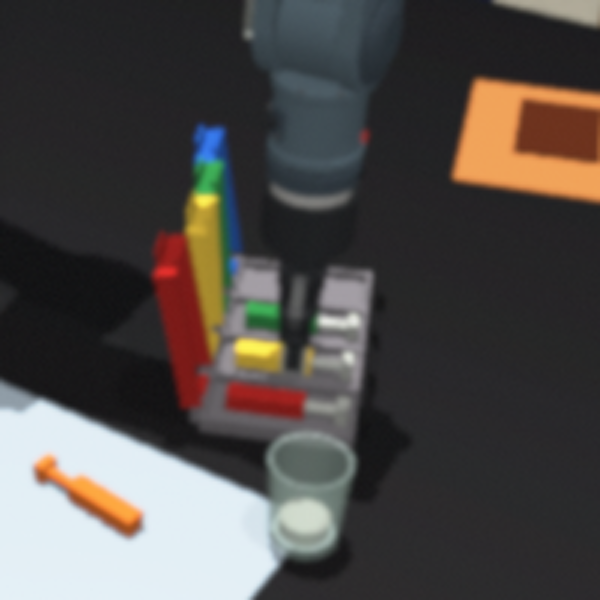

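Yellow is in its slot (crop (258,355)), with all three heads to the catch. Release and rise, closing the fingers at the top to use them as a pusher.

carry_out([
  [0, 0, 0, 0, 0, 2, 1],
  [0, 0, 0, 0, 0, 2, 1],
  [0, 0, 0, 0, 0, 2, 0.68],
  [0, 0, 0, 0, 0, 2, 0.68],
  [0, 0, 0, 0, 0, 2, 0.68],
  [0, 0, 0, 0, 0, 0, 0.68],
  [0, 0, 0, 0, 0, -40, 0.68],
  [0, 0, 0, 0, 0, -100, 0.68],
  [0, 0, 0, 0, 0, -160, 0.8],
  [0, 0, 0, 0, 0, -200, 1],
])

```text
clock: 24.9
position: [0.6006, 0.0919, 0.2339]
orientation: [-3.14, 0.004, -2.754]
wrist_force: [0.9, 0.0, -0.5]
width: 0.0007
finger_force: 0.0
```

```bash
cat >> h.py <<'E'
C0=np.array([583,118.3]);A=np.radians(22.2);EX=np.array([np.cos(A),np.sin(A)]);EY=np.array([-EX[1],EX[0]])
def goc(xc,yc,z):
    p=C0+xc*EX+yc*EY;go(p[0],p[1],z,202.2)
def stc():
    p=arm.get_state()['position']*1e3-np.r_[C0,0];print('case',(p[:2]@EX).round(1),(p[:2]@EY).round(1),p[2].round(1));st()
E
python3 - <<'E'
from h import *
stc();goc(-150,-90,230)
im=cams.grab_frame('top');cv2.imwrite('pics/t5.png',im[:,:,::-1])
E
```

```text
case 6.3 -31.1 233.9
[600.6  91.9 233.9] psi [-179.9    0.2 -157.8] F [ 0.9  0.  -0.5] w 0.7 ff 0.0 t 24.9 q6 [ 0.05  0.45  0.14  1.26 -0.   -0.34]
turn [-0.1  0.2  0. ] shift [156.3 -58.8   3.4] t 24.9
```

View pics/t5.png

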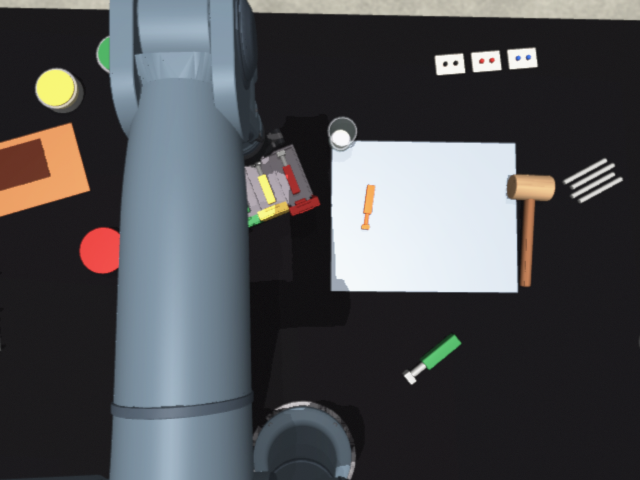

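Red (290,180) and yellow (266,190) lie aligned in their slots, and no blue tool is on the bench. Now the covers, starting by going behind the red one.

carry_out([
  [0, 0, 0, 30, -11, 3, 1],
  [0, 0, 0, 75, -28, 3, 1],
  [0, 0, 0, 120, -45, 3, 1],
  [0, 0, 0, 148, -56, 3, 1],
  [0, 0, 0, 156, -59, 10, 1],
  [0, 0, 0, 156, -59, 40, 1],
  [0, 0, 0, 156, -59, 70, 1],
  [0, 0, 0, 156, -59, 85, 1],
  [0, 0, 0, 156, -59, 88, 1],
  [0, 0, 0, 156, -59, 88, 1],
])

```text
clock: 26.2
position: [0.478, -0.0215, 0.1424]
orientation: [-3.141, 0.0, -2.753]
wrist_force: [-0.1, -0.6, -0.8]
width: 0.0
finger_force: 0.0
```

```bash
python3 - <<'E'
from h import *
stc();goc(48,-90,50)
E
```

```text
case -150.0 -89.8 142.4
[478.  -21.5 142.4] psi [-180.     0.  -157.7] F [-0.1 -0.6 -0.8] w 0.0 ff 0.0 t 26.2 q6 [-0.18  0.25 -0.39  0.93  0.   -0.57]
turn [-0.   0.   0.1] shift [-198.    -0.4   92.4] t 26.2
```

carry_out([
  [0, 0, 0, -30, 0, -3, 1],
  [0, 0, 0, -62, 0, -7, 1],
  [0, 0, 0, -91, 0, -6, 1],
  [0, 0, 0, -120, 0, 0, 1],
  [0, 0, 0, -147, 0, 14, 1],
  [0, 0, 0, -170, 0, 35, 1],
  [0, 0, 0, -188, 0, 61, 1],
  [0, 0, 0, -195, 0, 81, 1],
  [0, 0, 0, -198, 0, 88, 1],
  [0, 0, 0, -198, 0, 91, 1],
])

```text
clock: 27.45
position: [0.6608, 0.0531, 0.0517]
orientation: [-3.141, 0.0, -2.754]
wrist_force: [-1.0, 0.1, 2.1]
width: -0.0002
finger_force: 0.9
```

```bash
python3 - <<'E'
from h import *
stc()
E
```

```text
case 47.4 -89.8 51.7
[660.8  53.1  51.7] psi [-180.     0.  -157.8] F [-1.   0.1  2.1] w -0.2 ff 0.9 t 27.4 q6 [-0.02  0.67  0.03  0.93 -0.   -0.4 ]
```

Contact at 2 N; pressing further in small steps.

carry_out([
  [0, 0, 0, 0, 0, 2, 1],
  [0, 0, 0, 0, 0, 4, 1],
  [0, 0, 0, 0, 0, 5, 1],
  [0, 0, 0, 0, 0, 6, 1],
  [0, 0, 0, 0, 0, 6, 1],
  [0, 0, 0, 0, 0, 7, 1],
  [0, 0, 0, 0, 0, 7, 1],
  [0, 0, 0, 0, 0, 7, 1],
  [0, 0, 0, 0, 0, 7, 1],
  [0, 0, 0, 0, 0, 7, 1],
])

```text
clock: 28.7
position: [0.6611, 0.053, 0.049]
orientation: [-3.14, 0.002, -2.754]
wrist_force: [-9.7, -1.2, 23.2]
width: 0.0001
finger_force: 11.8
```

23 N against a hard stop, so it has very likely snapped. Lift, go behind yellow, and check.

carry_out([
  [0, 0, 0, 0, 0, -40, 1],
  [0, 0, 0, 0, 0, -100, 1],
  [0, 0, 0, 0, 0, -155, 1],
  [0, 0, 0, 20, 10, -182, 1],
  [0, 0, 0, 60, 40, -182, 1],
  [0, 0, 0, 110, 58, -182, 1],
  [0, 0, 0, 160, 60, -182, 1],
  [0, 0, 0, 190, 60, -182, 1],
  [0, 0, 0, 198, 60, -182, 1],
  [0, 0, 0, 198, 60, -182, 1],
])

```text
clock: 29.95
position: [0.4553, 0.0337, 0.2267]
orientation: [-3.141, 0.001, -2.754]
wrist_force: [1.2, -0.8, 0.0]
width: 0.0001
finger_force: 0.0
```

```bash
python3 - <<'E'
from h import *
stc();goc(-150,-30,142)
im=cams.grab_frame('scene');cv2.imwrite('pics/s6.png',cv2.resize(im[120:320,290:490],(600,600),interpolation=cv2.INTER_CUBIC)[:,:,::-1])
E
```

```text
case -150.2 -30.1 226.7
[455.3  33.7 226.7] psi [-1.800e+02  1.000e-01 -1.578e+02] F [ 1.2 -0.8  0. ] w 0.1 ff 0.0 t 29.9 q6 [-0.07  0.15 -0.29  1.13  0.   -0.45]
turn [-0.   0.1  0. ] shift [-0.1  0.1 84.7] t 29.9
```

View pics/s6.png

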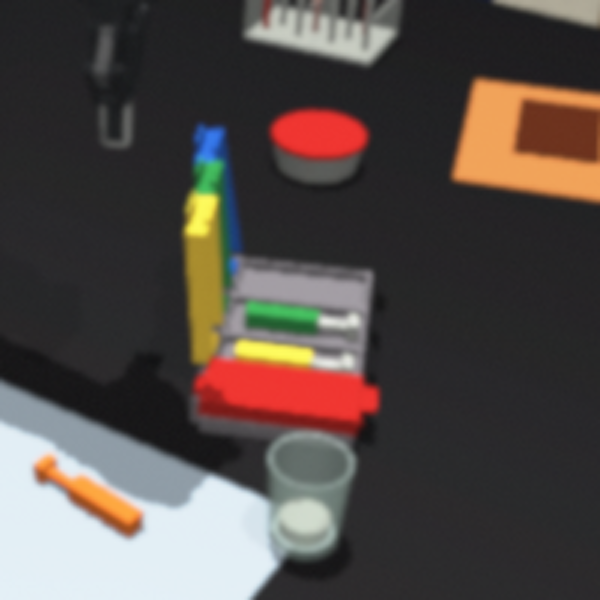

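The red cover lies flat and shut (crop (290,395)); green and yellow lie well in their slots. Same again for yellow.

carry_out([
  [0, 0, 0, 0, 0, 40, 1],
  [0, 0, 0, 0, 0, 70, 1],
  [0, 0, 0, 0, 0, 84, 1],
  [0, 0, 0, -30, 0, 81, 1],
  [0, 0, 0, -62, 0, 77, 1],
  [0, 0, 0, -91, 0, 78, 1],
  [0, 0, 0, -120, 0, 84, 1],
  [0, 0, 0, -147, 0, 98, 1],
  [0, 0, 0, -170, 0, 119, 1],
  [0, 0, 0, -188, 0, 145, 1],
])

```text
clock: 31.25
position: [0.6313, 0.1056, 0.0813]
orientation: [-3.141, 0.002, -2.753]
wrist_force: [-0.3, -0.5, 0.2]
width: 0.0001
finger_force: 0.6
```

carry_out([
  [0, 0, 0, -7, 0, 20, 1],
  [0, 0, 0, -10, 0, 27, 1],
  [0, 0, 0, -10, 0, 31, 1],
  [0, 0, 0, -10, 0, 33, 1],
  [0, 0, 0, -10, 0, 35, 1],
  [0, 0, 0, -10, 0, 36, 1],
  [0, 0, 0, -10, 0, 37, 1],
  [0, 0, 0, -10, 0, 37, 1],
  [0, 0, 0, -10, 0, 37, 1],
  [0, 0, 0, -10, 0, 37, 1],
])

```text
clock: 32.5
position: [0.6385, 0.1086, 0.0491]
orientation: [-3.14, 0.003, -2.754]
wrist_force: [-8.3, -1.0, 22.4]
width: 0.0001
finger_force: 11.4
```

carry_out([
  [0, 0, 0, 0, 0, -40, 1],
  [0, 0, 0, 0, 0, -100, 1],
  [0, 0, 0, 0, 0, -155, 1],
  [0, 0, 0, 20, 10, -182, 1],
  [0, 0, 0, 60, 40, -182, 1],
  [0, 0, 0, 110, 58, -182, 1],
  [0, 0, 0, 160, 60, -182, 1],
  [0, 0, 0, 190, 60, -182, 1],
  [0, 0, 0, 198, 60, -182, 1],
  [0, 0, 0, 198, 60, -182, 1],
])

```text
clock: 33.75
position: [0.4326, 0.0893, 0.2268]
orientation: [-3.141, 0.002, -2.754]
wrist_force: [0.1, -0.3, 1.4]
width: 0.0001
finger_force: 0.0
```

```bash
python3 - <<'E'
from h import *
stc();goc(-150,30,142)
E
```

```text
case -150.2 30.0 226.8
[432.6  89.3 226.8] psi [-1.800e+02  1.000e-01 -1.578e+02] F [ 0.1 -0.3  1.4] w 0.1 ff 0.0 t 33.8 q6 [ 0.06  0.12 -0.32  1.13  0.   -0.33]
turn [-0.   0.1  0. ] shift [-0.1  0.  84.8] t 33.8
```

Yellow gave the same response as red. Green next.

carry_out([
  [0, 0, 0, 0, 0, 40, 1],
  [0, 0, 0, 0, 0, 70, 1],
  [0, 0, 0, 0, 0, 84, 1],
  [0, 0, 0, -30, 0, 81, 1],
  [0, 0, 0, -62, 0, 77, 1],
  [0, 0, 0, -91, 0, 78, 1],
  [0, 0, 0, -120, 0, 84, 1],
  [0, 0, 0, -147, 0, 98, 1],
  [0, 0, 0, -170, 0, 119, 1],
  [0, 0, 0, -188, 0, 145, 1],
])

```text
clock: 35.0
position: [0.6087, 0.1612, 0.0812]
orientation: [-3.141, 0.002, -2.753]
wrist_force: [-1.2, -0.9, 1.1]
width: -0.0002
finger_force: 0.6
```

carry_out([
  [0, 0, 0, -7, 0, 20, 1],
  [0, 0, 0, -10, 0, 27, 1],
  [0, 0, 0, -10, 0, 31, 1],
  [0, 0, 0, -10, 0, 33, 1],
  [0, 0, 0, -10, 0, 35, 1],
  [0, 0, 0, -10, 0, 36, 1],
  [0, 0, 0, -10, 0, 37, 1],
  [0, 0, 0, -10, 0, 37, 1],
  [0, 0, 0, -10, 0, 37, 1],
  [0, 0, 0, -10, 0, 37, 1],
])

```text
clock: 36.25
position: [0.6158, 0.1642, 0.049]
orientation: [-3.141, 0.003, -2.754]
wrist_force: [-8.3, -1.1, 23.5]
width: -0.0003
finger_force: 11.6
```

carry_out([
  [0, 0, 0, 0, 0, -40, 1],
  [0, 0, 0, 0, 0, -100, 1],
  [0, 0, 0, 0, 0, -155, 1],
  [0, 0, 0, 20, 10, -182, 1],
  [0, 0, 0, 60, 40, -182, 1],
  [0, 0, 0, 110, 58, -182, 1],
  [0, 0, 0, 160, 60, -182, 1],
  [0, 0, 0, 190, 60, -182, 1],
  [0, 0, 0, 198, 60, -182, 1],
  [0, 0, 0, 198, 60, -182, 1],
])

```text
clock: 37.5
position: [0.4099, 0.1449, 0.2268]
orientation: [-3.141, 0.002, -2.754]
wrist_force: [-0.4, 0.5, -0.2]
width: -0.0
finger_force: 0.0
```

```bash
python3 - <<'E'
from h import *
stc();goc(-150,90,142)
E
```

```text
case -150.2 90.0 226.8
[409.9 144.9 226.8] psi [-1.800e+02  1.000e-01 -1.578e+02] F [-0.4  0.5 -0.2] w -0.0 ff 0.0 t 37.5 q6 [ 0.19  0.1  -0.34  1.13  0.   -0.19]
turn [-0.   0.1  0. ] shift [-0.1 -0.  84.8] t 37.5
```

Now blue, then straight up and clear of the case towards the robot.

carry_out([
  [0, 0, 0, 0, 0, 40, 1],
  [0, 0, 0, 0, 0, 70, 1],
  [0, 0, 0, 0, 0, 84, 1],
  [0, 0, 0, -30, 0, 81, 1],
  [0, 0, 0, -62, 0, 77, 1],
  [0, 0, 0, -91, 0, 78, 1],
  [0, 0, 0, -120, 0, 84, 1],
  [0, 0, 0, -147, 0, 98, 1],
  [0, 0, 0, -170, 0, 119, 1],
  [0, 0, 0, -188, 0, 145, 1],
])

```text
clock: 38.75
position: [0.586, 0.2168, 0.0812]
orientation: [-3.141, 0.002, -2.754]
wrist_force: [-1.9, -0.6, 1.2]
width: 0.0003
finger_force: 0.6
```

carry_out([
  [0, 0, 0, -7, 0, 20, 1],
  [0, 0, 0, -10, 0, 27, 1],
  [0, 0, 0, -10, 0, 31, 1],
  [0, 0, 0, -10, 0, 33, 1],
  [0, 0, 0, -10, 0, 35, 1],
  [0, 0, 0, -10, 0, 36, 1],
  [0, 0, 0, -10, 0, 37, 1],
  [0, 0, 0, -10, 0, 37, 1],
  [0, 0, 0, -10, 0, 37, 1],
  [0, 0, 0, -10, 0, 37, 1],
])

```text
clock: 40.0
position: [0.5931, 0.2198, 0.049]
orientation: [-3.141, 0.003, -2.754]
wrist_force: [-8.6, -2.7, 23.9]
width: -0.0001
finger_force: 11.6
```

carry_out([
  [0, 0, 0, 0, 0, -40, 1],
  [0, 0, 0, 0, 0, -100, 1],
  [0, 0, 0, 0, 0, -155, 1],
  [0, 0, 0, 20, 0, -182, 1],
  [0, 0, 0, 60, -40, -182, 1],
  [0, 0, 0, 110, -90, -182, 1],
  [0, 0, 0, 150, -140, -182, 1],
  [0, 0, 0, 180, -190, -182, 1],
  [0, 0, 0, 200, -240, -182, 1],
  [0, 0, 0, 200, -280, -182, 1],
])

```text
clock: 41.25
position: [0.5122, -0.1173, 0.2271]
orientation: [-3.141, 0.0, -2.756]
wrist_force: [-0.0, 0.8, 1.3]
width: -0.0001
finger_force: 0.0
```

```bash
python3 - <<'E'
from h import *
stc()
a=cams.grab_frame('scene');b=cams.grab_frame('top')
f=lambda i:cv2.resize(i,(400,600),interpolation=cv2.INTER_CUBIC)
cv2.imwrite('pics/s7.png',np.hstack([f(a[130:310,330:450]),f(b[110:290,180:345-45])])[:,:,::-1])
E
```

```text
case -154.5 -191.4 227.1
[ 512.2 -117.3  227.1] psi [-180.     0.  -157.9] F [-0.   0.8  1.3] w -0.1 ff 0.0 t 41.2 q6 [-0.35  0.28 -0.11  1.17 -0.   -0.73]
```

View pics/s7.png

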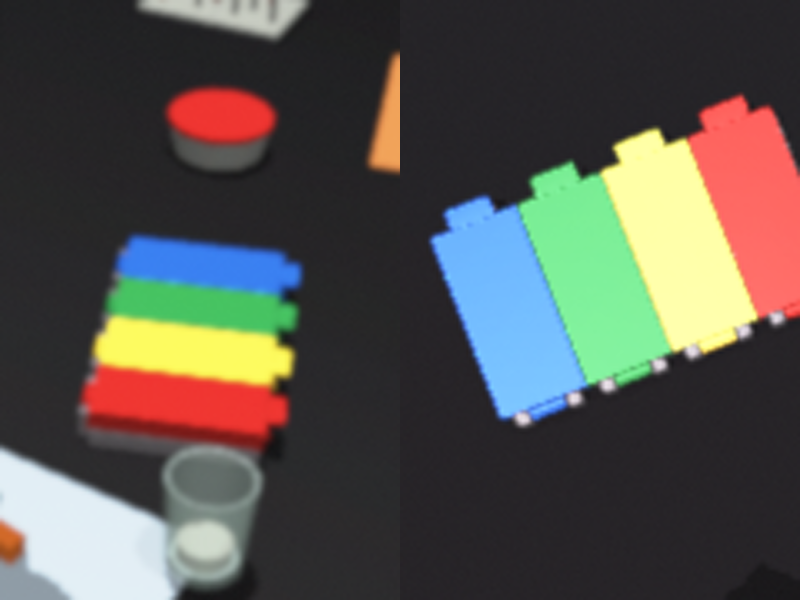

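All four covers lie flat and flush in both views (scene crop (200,330), top crop (620,270)), and the glass hasn't moved. Handing in.

```bash
python3 -c "
from cell import arm
print(arm.job_done())"
```

```text
the job is handed in; nothing more can be done
None
```

I put the red, yellow and green tools in their compartments with heads to the catch side and pressed all four covers shut. There was no blue tool on the bench. I handed the job in at about 41 s and got no verdict back.

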